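Turn the sticky drink mat over with the label spatula

TASK

The round drink mat on the packing board is lying wrong way up, cork on top, and hangs a little over the board's edge. Pick up the label spatula, put its blade under the overhanging edge and tip the mat right over, so that it lies flat on the board with its cork side down; its face is sticky with label glue, so do not touch it with the fingers. Then lay the spatula flat on the counter, clear of the board, and leave the square drink mat as it is.

Things in the scene. Friction and masses are not known exactly. Their poses are not given: they have to be found in the camera images.
- spatula_grip (a point): Label spatula, 120 g: black flat-sided handle, steel blade. Point: grip centre, near its balance; 22 mm above the counter as it lies. x axis towards the blade tip, z up. Handle 16 mm wide, 28 tall, 85 mm back to 40 mm ahead of the point. Level blade 60 mm wide, 3 thick, 70 to 150 mm ahead; its underside is 22 mm below the point and rests on the counter.
- round_mat_center (a point): Round drink mat, loose, about 45 g: dark wood disc, diameter 96 mm, with a smaller cork disc on one face, 10 mm thick in all. Point: its centre. z axis comes out of the cork face: up at the start. It overhangs the board's -y edge by 22 to 32 mm, 18 mm above the counter. Levered up slowly along an arc it pivots on its far rim without sliding; past upright it falls over.
- square_mat_center (a point): Square drink mat, a bystander, loose: 94 mm square, 10 mm thick, dark wood above cork, lying right way up and overhanging the same edge of the board, about 160 mm to one side of the round one (either side). Point: its centre, half-way up; z up.
- board: Packing board, a fixed plywood slab on the counter, 320 mm (x) by 260 mm (y), 18 mm thick. Origin: centre of its underside, on the counter; z up. The edge that the mats overhang is its -y edge, 130 mm from the origin; the spatula lies on the open counter on that side.
Things that resemble listed ones, but are neither listed nor needed, are in the scene too. Of the things like the part that bears spatula_grip, leave any that is green; of the rest the smaller one is meant.

How it is judged:
On the way, in this order (a step that is already met when the one before it is completed fails the run):
1. the round mat is tipped up by the spatula (angle between round_mat_center's own z axis and vertical between 0.3 and 1.6 rad and contact force between spatula and round_mat above 0.02 N), for 0.06 s.
2. the round mat has turned over, cork down (angle between round_mat_center's own z axis and vertical above 2.9 rad), for 0.1 s.
At the end, for the whole second after the job is handed in: The round mat lies at rest flat (within 6 degrees) on the board, cork down, its centre over the board; the spatula lies at rest flat (within 3 degrees) on the counter, not touching the board; the square mat is within 15 mm of where it was, lying flat (angle between round_mat_center's own z axis and vertical above 3.04 rad and z of round_mat_center in the frame of board between 0.018 and 0.028 m and x of round_mat_center in the frame of board between -0.155 and 0.155 m and y of round_mat_center in the frame of board between -0.125 and 0.125 m and linear speed of each of round_mat, spatula below 0.02 m/s and angle between spatula_grip's own z axis and vertical below 0.06 rad and height (world z) of spatula_grip below 0.028 m and contact force between spatula and board below 0.1 N and distance of square_mat_center from where it was at the start of the episode below 0.015 m and angle between square_mat_center's own z axis and vertical below 0.1 rad).
It fails at once if the robot itself touches the round mat (contact force between any of the fingers, the arm and round_mat above 0.3 N).
It fails at once if the square mat is displaced by more than 15 mm (distance of square_mat_center from where it was at the start of the episode above 0.015 m).
It also fails if it takes over 58 s, if anything falls off the work surface, if the arm or the gripper's body presses on something with over 40 N, if the wrist force passes 120 N, or if a joint passes its speed limit or range.

ROBOT

A 6-joint arm with a two-finger parallel gripper is mounted at the origin on the work surface. World frame = base frame: x ahead of the robot, y to its left, z up, the work surface at z = 0. Lengths are in m, angles in rad, forces in N, time in s.
With the tool pointing down it reaches from about 0.4 to 0.825 m from the base axis. Payload 7 kg.
Tool frame: the origin (TCP) lies at the very end of the fingers, on their centre line; the grasp point (between the pads) lies 19 mm behind it; z points along the fingers, y is the line along which they close (so a half turn about z gives the same grasp; the last joint's range is limited). The gripper opens to 88 mm and grips with 3 to 60 N. Pads are 19 mm wide; open, the fingers measure 130 mm over their backs; the gripper's body (78 mm by 193 mm) begins 47 mm behind the grasp point.
Start: joints at [0.288, 0.359, 0.012, 0, -1.224, -0.288], TCP at [0.675, -0, 0.227] pointing down, gripper open.
Joint ranges: [-3.07, 3.07], [-1.43, 2.12], [-1.02, 1.25], [-3.03, 1.67], [-3.05, -0], [-3.03, 3.03]. Speed limits (rad/s): [2.39, 2.39, 3.01, 3.14, 3.14, 3.14].

INTERFACE

Orientations are given as [roll, pitch, yaw] about the fixed x, y, z axes, in that order (R = Rz(yaw) Ry(pitch) Rx(roll)).
In Python, from station import arm gives the robot as it stands.
- The arm moves only by the tool step_arm, never from a script. Its argument "rows" is a list of rows, each a list of 5 numbers: the shift along the world's x, y, z in m, then the turn about the world's z in rad, then the finger opening in m, from 0 to 0.0876. In form: [[x, y, z, spin, gripper], ...]. A call has 1 to 20 rows; each row is the pose to reach, as a shift and turn from the pose commanded when the call began; what a row does not reach only later rows make up. A row lasts 1/10 s, in which the tool goes at most 50 mm and 8.59 degrees, less where a joint would pass 70% of its speed; a pose out of reach is approached as far as the arm can. A call with a gripper value outside its range is refused whole. The fingers move at their own pace and stop on an object; "newtons" is the grip in N (left out, the last holds). Time passes only in rows, so rows that repeat a pose let the fingers close. It gives the time, the measured TCP pose, the force, the opening and the grip force at its end, in the units of the state.
- arm.get_state(): the state, without advancing time (a new reading comes with each control period).
- arm.grab_frame(name): name is "scene" or "side" or "wrist"; returns a dict with "color" (480x640x3 uint8, blue, green, red), "vfov" (degrees; the focal length in pixels is half the picture's height over the tangent of half this angle, whatever the lens; pixels are square), "cx", "cy" (the principal point, pixels), "rvec" (rotation vector, rad) and "tvec" (3), from world to camera coordinates, as OpenCV has them. Camera axes: x right, y down, z forward; pixel columns grow to the right and rows downward; lengths in m; the calibration is good to about 2 mm. A picture is of the moment at which its call begins. There is no depth.
- arm.job_done(): hands the job in; it is judged then, once.
The state is a dict: "t": time; "q": joint angles; "qd": joint speeds; "joint_efforts": joint torques, N m; "eef_pos": TCP position; "ee_rot": TCP orientation; "force": force on the tool from outside, world axes, zero at the start; "moment": the same for the moment, N m; "width": finger opening in m; "gripper_force": force on a finger pad.
Only numpy, scipy, OpenCV 4.12 (cv2) and the standard library are available. Lean on these libraries where they do the work, as an engineer would, in place of code of your own. Each camera call takes 0.05 s, during which the arm holds its last target. There are 200 camera calls.

## Working session

There is one attempt and no reset: what is moved stays moved. The work goes in short steps, Python scripts to look and compute and a tool call to move; the robot and the scene stay as the last step left them, time stands still between calls to the robot, and variables do not carry over. Pictures are saved under pics/ and viewed, at most 10 in all, crops included, and the job is handed in when it is done.

Besides the shell and the picture viewer there is one more tool, called after ">>>" as name(argument=value, ...) on one line, values as JSON. step_arm: Moves the arm, as the interface text tells. Its arguments: {"type":"object","properties":{"rows":{"type":"array"},"newtons":{"type":"number"}},"required":["rows"]}

```bash
mkdir -p pics; ls
python3 - <<'E'
from station import arm
import cv2,pickle
F={n:arm.grab_frame(n) for n in("scene","side","wrist")}
pickle.dump(F,open("f0.pkl","wb"))
for n in F: cv2.imwrite(f"pics/{n}0.png",F[n]["color"]); print(n,{k:v for k,v in F[n].items() if k!="color"})
print(arm.get_state())
E
```

```text
pics
scene {'vfov': 57.48491873797312, 'cx': 317.4347187025971, 'cy': 231.75780593191308, 'rvec': array([ 2.19280161,  1.22307737, -0.40614304]), 'tvec': array([-0.07053261, -0.41623373,  1.32717945])}
side {'vfov': 48.97100896499116, 'cx': 322.00019491836173, 'cy': 245.0677180382735, 'rvec': array([ 2.40565752, -0.17659196,  0.04492318]), 'tvec': array([-0.5192979 , -0.09193752,  1.23413062])}
wrist {'vfov': 61.90246017476019, 'cx': 312.81011834457615, 'cy': 238.22735120694463, 'rvec': array([1.45797522e-03, 3.10901636e+00, 4.46359876e-01]), 'tvec': array([ 0.67512045, -0.03470775,  0.38978709])}
{'t': 0.15, 'q': array([ 2.88115507e-01,  3.59203392e-01,  1.12675408e-02, -2.54744402e-04,
       -1.22410632e+00, -2.88107744e-01]), 'qd': array([-0.00141194, -0.00340695,  0.00208193,  0.00015071, -0.00108556,
        0.00038994]), 'joint_efforts': array([ 1.39394037e-04, -5.83274567e+01,  2.93289685e+01,  7.00122759e+00,
        8.75052094e-03, -9.76538854e-05]), 'eef_pos': array([ 6.74624873e-01, -1.82715111e-05,  2.25849384e-01]), 'ee_rot': array([ 3.14033010e+00, -1.24385974e-04, -1.57087519e+00]), 'force': array([-0.49663886, -1.22737328, -0.32838163]), 'moment': array([ 0.03236234,  0.02883805, -0.0292229 ]), 'gripper_force': 0.0, 'width': 0.08774048621741057}
```

View pics/scene0.png

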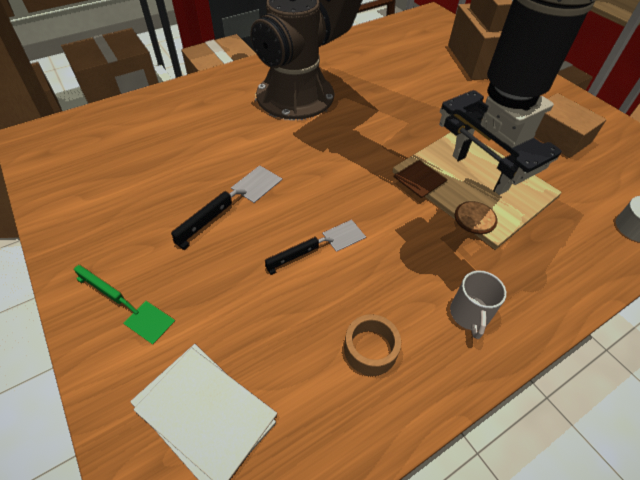

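View pics/side0.png

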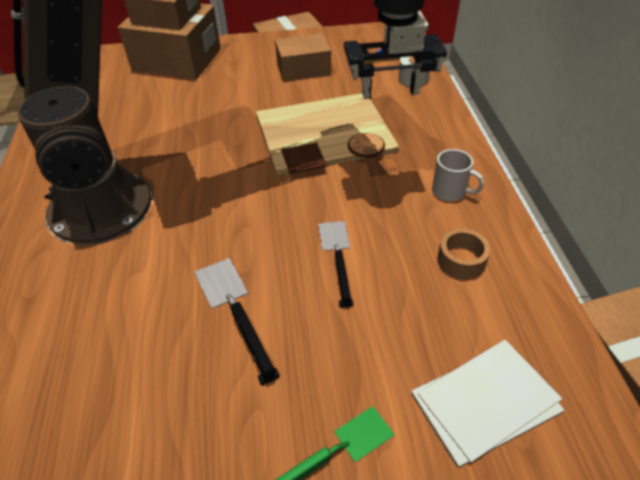

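The target is the small black spatula (blade in scene at about (343,236), in side at (334,236)). The round mat is at scene (476,217), side (366,145), and the square mat at scene (420,178). I'll rectify both views to top-down maps.

```bash
cat > h.py <<'E'
import cv2,numpy as np
def K(f):
    g=240/np.tan(np.radians(f["vfov"])/2); return np.array([[g,0,f["cx"]],[0,g,f["cy"]],[0,0,1]])
def Hm(f,z):  # plane (x,y,1)->pixel
    R=cv2.Rodrigues(f["rvec"])[0]; t=np.ravel(f["tvec"])
    return K(f)@np.column_stack([R[:,0],R[:,1],R[:,2]*z+t])
def px2w(f,uv,z):
    return cv2.perspectiveTransform(np.float64(uv).reshape(-1,1,2),np.linalg.inv(Hm(f,z))).reshape(-1,2)
def w2px(f,P): return cv2.projectPoints(np.float64(P).reshape(-1,3),f["rvec"],f["tvec"],K(f),None)[0].reshape(-1,2)
def top(f,z,x0,x1,y0,y1,s): # image: right=+x, up=+y ; s px per m
    A=np.array([[1/s,0,x0],[0,-1/s,y1],[0,0,1]])
    return cv2.warpPerspective(f["color"],Hm(f,z)@A,(int((x1-x0)*s),int((y1-y0)*s)),flags=cv2.INTER_CUBIC|cv2.WARP_INVERSE_MAP)
def grid(im,x0,y1,s,d=.05):
    h,w=im.shape[:2]
    for i in range(int(np.ceil(x0/d)),int((x0+w/s)/d)+1):
        c=int((i*d-x0)*s); cv2.line(im,(c,0),(c,h),(255,255,0),1); cv2.putText(im,f"{i*d:.2f}",(c+1,9),0,.32,(255,255,255),1)
    for i in range(int(np.ceil((y1-h/s)/d)),int(y1/d)+1):
        r=int((y1-i*d)*s); cv2.line(im,(0,r),(w,r),(255,255,0),1); cv2.putText(im,f"{i*d:.2f}",(1,r-1),0,.32,(255,255,255),1)
    return im
E
python3 - <<'E'
from h import *
import pickle
F=pickle.load(open("f0.pkl","rb"))
a=(.42,.82,-.42,.18,1000)
L=[grid(top(F[n],z,*a),.42,.18,1000) for n,z in(("scene",.018),("side",.018))]
cv2.imwrite("pics/top0.png",np.hstack(L))
E
```

```text
(no output)
```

View pics/top0.png

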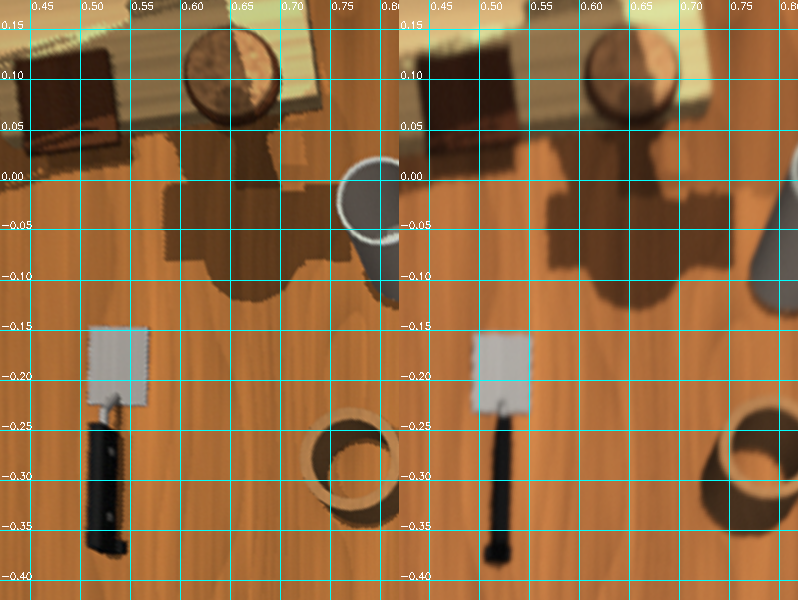

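View pics/wrist0.png

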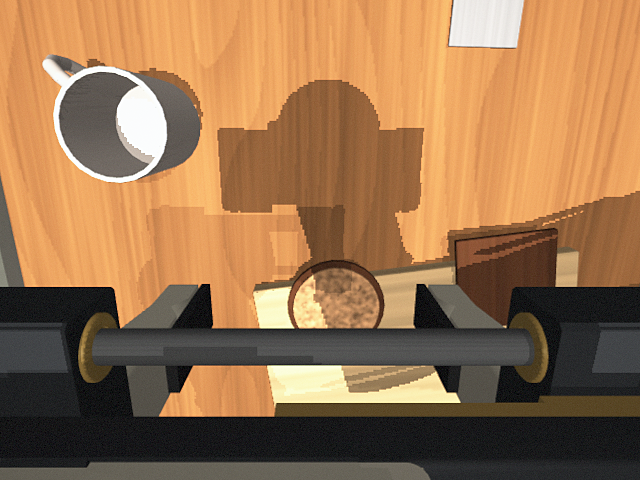

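Run:
```python
from h import *
import pickle
F=pickle.load(open("f0.pkl","rb"))
a=(.42,.78,.0,.2,1100)
b=(.42,.78,-.0,.2,1100)
L=[grid(top(F[n],.018,*a),.42,.2,1100,.02) for n in("scene","wrist")]
L.append(grid(top(F["side"],.018,*a),.42,.2,1100,.02))
im=np.vstack(L); print(im.shape)
sp=np.vstack([grid(top(F[n],.003,.46,.58,-.27,-.12,1600),.46,-.12,1600,.02) for n in("scene","side")])
pad=np.zeros((660,192,3),np.uint8); pad[:480]=sp
cv2.imwrite("pics/top1.png",np.hstack([im,pad]))
for n in("scene","side"):
    w=top(F[n],.003,.46,.58,-.27,-.12,4000); h=cv2.cvtColor(w,cv2.COLOR_BGR2HSV)
    m=((h[...,1]<50)&(h[...,2]>110)).astype(np.uint8)
    m=cv2.morphologyEx(m,cv2.MORPH_OPEN,np.ones((81,81)))
    (cx,cy),s,an=cv2.minAreaRect(cv2.findNonZero(m)); print(n,.46+cx/4000,-.12-cy/4000,np.array(s)/4000,an)
    # handle: black pixels at z=.036 (top face)
    w=top(F[n],.036,.44,.60,-.42,-.2,2000); h=cv2.cvtColor(w,cv2.COLOR_BGR2HSV)
    m=(h[...,2]<60).astype(np.uint8); m=cv2.morphologyEx(m,cv2.MORPH_OPEN,np.ones((9,9)))
    (cx,cy),s,an=cv2.minAreaRect(cv2.findNonZero(m)); print(n,'handle',.44+cx/2000,-.2-cy/2000,np.array(s)/2000,an)
```

```text
(660, 396, 3)Traceback (most recent call last):
  File "<stdin>", line 10, in <module>
ValueError: could not broadcast input array from shape (480,191,3) into shape (480,192,3)
```

Run:
```python
from h import *
import pickle
F=pickle.load(open("f0.pkl","rb"))
a=(.42,.78,.0,.2,1100)
L=[cv2.resize(grid(top(F[n],.018,*a),.42,.2,1100,.02),(396*5//4,200)) for n in("scene","wrist","side")]
im=np.vstack(L)
sp=np.vstack([grid(top(F[n],.003,.46,.58,-.27,-.12,1600),.46,-.12,1600,.02) for n in("scene","side")])
pad=np.zeros((600,191,3),np.uint8); pad[:480]=sp
cv2.imwrite("pics/top1.png",np.hstack([im,pad]))
for n in("scene","side"):
    w=top(F[n],.003,.46,.58,-.27,-.12,4000); h=cv2.cvtColor(w,cv2.COLOR_BGR2HSV)
    m=((h[...,1]<50)&(h[...,2]>110)).astype(np.uint8)
    m=cv2.morphologyEx(m,cv2.MORPH_OPEN,np.ones((81,81)))
    (cx,cy),s,an=cv2.minAreaRect(cv2.findNonZero(m)); print(n,.46+cx/4000,-.12-cy/4000,np.array(s)/4000,an)
    w=top(F[n],.036,.44,.60,-.42,-.2,2000); h=cv2.cvtColor(w,cv2.COLOR_BGR2HSV)
    m=(h[...,2]<60).astype(np.uint8); m=cv2.morphologyEx(m,cv2.MORPH_OPEN,np.ones((9,9)))
    (cx,cy),s,an=cv2.minAreaRect(cv2.findNonZero(m)); print(n,'handle',.44+cx/2000,-.2-cy/2000,np.array(s)/2000,an)
```

```text
scene 0.5288787155151368 -0.1782771453857422 [0.05864185 0.07829745] 0.9548413157463074
scene handle 0.53775 -0.315 [0.128  0.0375] 90.0
side 0.5245365447998047 -0.1795088195800781 [0.05774153 0.07760976] 0.7638984322547913
side handle 0.5157953262329101 -0.32423236083984375 [0.02303069 0.1415603 ] 0.27283498644828796
```

View pics/top1.png

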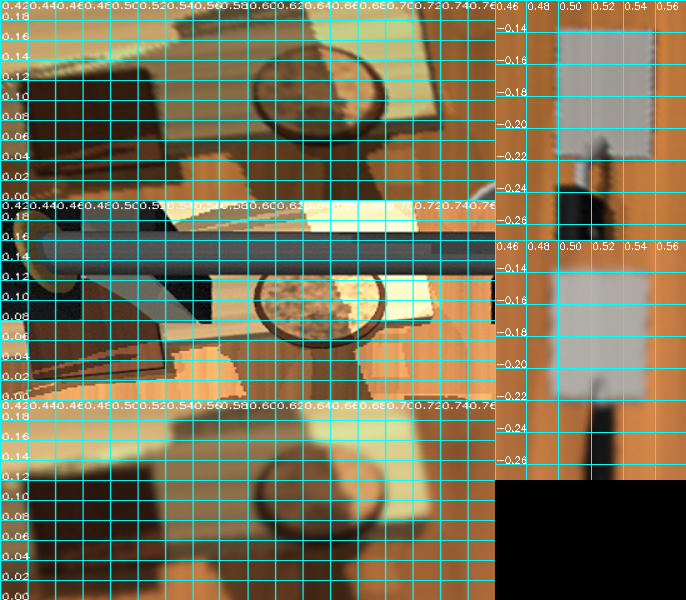

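Run:
```python
from h import *
import pickle
F=pickle.load(open("f0.pkl","rb"))
w=F["wrist"]["color"][240:340,240:480]; s=F["scene"]["color"][140:250,380:570]
im=np.vstack([cv2.resize(w,(720,300),interpolation=cv2.INTER_CUBIC),cv2.resize(s,(518,300),interpolation=cv2.INTER_CUBIC) if 0 else np.pad(cv2.resize(s,(518,300),interpolation=cv2.INTER_CUBIC),((0,0),(0,202),(0,0)))])
cv2.imwrite("pics/crop.png",im)
for n in F:
    f=F[n];R=cv2.Rodrigues(f["rvec"])[0]; print(n,-R.T@np.ravel(f["tvec"]))
```

```text
scene [ 1.00825347 -0.56660349  0.77589695]
side [ 0.40336962 -0.95716022  0.84990498]
wrist [ 0.67537305 -0.07691042  0.38325222]
```

View pics/crop.png

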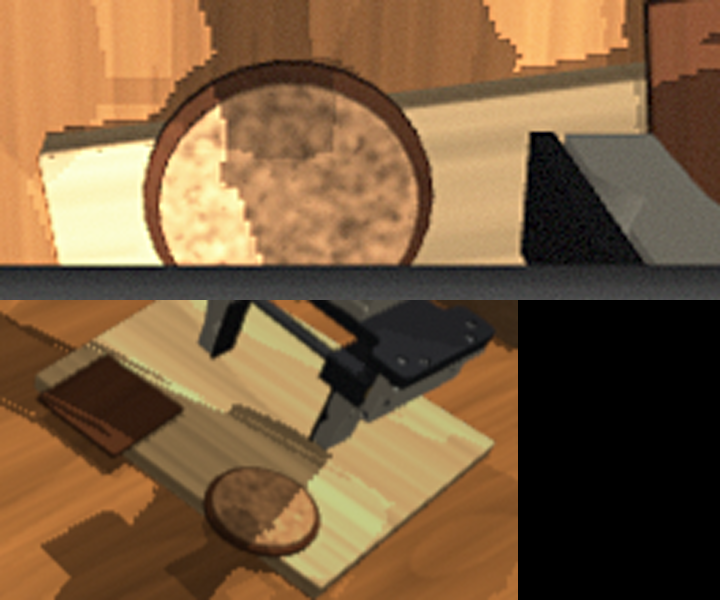

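Run:
```python
from h import *
import pickle
F=pickle.load(open("f0.pkl","rb"));w=F["wrist"];s=F["scene"]
e=px2w(w,[(254,290),(375,275.7),(456,265)],.018); print("edge wrist",e, np.arctan2(*(e[0]-e[-1])[::-1]))
# scene crop 2.726x offset(380,140)
S=lambda p:(380+p[0]/2.726,140+(p[1]-300)/2.727)
c=px2w(s,[S((317,585)),S((493,440)),S((118,452))],.018); print("scene corners near-right, far-right, edge left",c)
m=lambda f,P,z: px2w(f,P,z)
for z in(.021,.025): print("mat wrist L,R,near",z,px2w(w,[(288.3,305),(384,305),(336,260)],z))
print("mat scene L,far,R,near",px2w(s,[S((206,510)),S((250,467)),S((319,520)),S((268,555))],.025))
print("sq wrist corner", px2w(w,[(456,240),(557,229)],.028))
```

```text
edge wrist [[0.73333566 0.08344271]
 [0.61436539 0.06843341]
 [0.53622753 0.05739697]] 0.13137822184140693
scene corners near-right, far-right, edge left [[0.73422779 0.08530624]
 [0.70094166 0.34309151]
 [0.53836231 0.04438786]]
mat wrist L,R,near 0.021 [[0.69952653 0.09827851]
 [0.60460144 0.09839409]
 [0.65294972 0.05106939]]
mat wrist L,R,near 0.025 [[0.69925983 0.09634407]
 [0.6053829  0.09645838]
 [0.65319732 0.04965623]]
mat scene L,far,R,near [[0.63207654 0.05818429]
 [0.61549503 0.12526538]
 [0.68929512 0.13169877]
 [0.69414835 0.06786459]]
sq wrist corner [[0.54249616 0.02909561]
 [0.45067003 0.01864149]]
```

Run:
```python
from h import *
import pickle
F=pickle.load(open("f0.pkl","rb"))
def P(f): return K(f)@np.column_stack([cv2.Rodrigues(f["rvec"])[0],np.ravel(f["tvec"])])
def tri(a,pa,b,pb):
    X=cv2.triangulatePoints(P(F[a]),P(F[b]),np.float64(pa),np.float64(pb)).ravel(); return X[:3]/X[3]
print("mug rim",tri("scene",(484,288),"side",(455,162)),tri("scene",(484,288),"wrist",(117,124)),tri("side",(455,162),"wrist",(117,124)))
for z in (.08,.09,.1): print(z,px2w(F["wrist"],[(55,124),(166,124),(117,67),(117,181)],z), px2w(F["scene"],[(483,335)],.09))
g=(.525,-.289)
for n in F: print(n,w2px(F[n],[(.525,-.289,.036),(.5267,-.179,.003)]))
```

```text
mug rim [ 0.81936047 -0.06923937  0.0821927 ] [ 0.81747686 -0.07205518  0.08700588] [ 0.8173721  -0.07477903  0.08413593]
0.08 [[ 0.86288921 -0.07489517]
 [ 0.78207107 -0.07482844]
 [ 0.81243044 -0.11329765]
 [ 0.82349977 -0.03333826]] [[ 0.8861241  -0.14142208]]
0.09 [[ 0.85670571 -0.07496163]
 [ 0.77855261 -0.0748971 ]
 [ 0.80791085 -0.11209775]
 [ 0.81861517 -0.03477509]] [[ 0.8861241  -0.14142208]]
0.1 [[ 0.8505222  -0.07502808]
 [ 0.77503415 -0.07496575]
 [ 0.80339127 -0.11089785]
 [ 0.81373056 -0.03621192]] [[ 0.8861241  -0.14142208]]
scene [[300.4948677  245.15596731]
 [342.95955805 234.26536791]]
side [[342.05904121 263.2446117 ]
 [334.36916352 234.72461511]]
wrist [[ 532.0579466  -202.52742918]
 [ 489.28379341   -5.87246644]]
```

Mat centre is at (.653,.098) and the edge yaw is 0.13. The spatula grip is at (.525,-.289). I'll move above it.

>>> step_arm(rows=[[-0.015, -0.03, 0, 0, 0.0876], [-0.03, -0.06, -0.01, 0, 0.0876], [-0.045, -0.09, -0.02, 0, 0.0876], [-0.06, -0.12, -0.03, 0, 0.0876], [-0.075, -0.15, -0.04, 0, 0.0876], [-0.09, -0.18, -0.05, 0, 0.0876], [-0.105, -0.21, -0.06, 0, 0.0876], [-0.12, -0.24, -0.07, 0, 0.0876], [-0.135, -0.265, -0.08, 0, 0.0876], [-0.145, -0.28, -0.09, -0.01, 0.0876], [-0.15, -0.289, -0.1, -0.015, 0.0876], [-0.15, -0.289, -0.1, -0.015, 0.0876], [-0.15, -0.289, -0.1, -0.015, 0.0876]])

```text
t: 1.45
eef_pos: [0.5254, -0.2887, 0.1264]
ee_rot: [3.141, -0.0, -1.586]
force: [0.7, 0.0, 0.0]
width: 0.0877
gripper_force: 0.0
```

Run:
```python
from station import arm
import cv2,pickle
from h import *
f=arm.grab_frame("wrist"); pickle.dump(f,open("f1.pkl","wb")); s=arm.get_state(); print(s["t"],s["eef_pos"],s["ee_rot"],s["force"])
a=top(f,.036,.42,.64,-.42,-.12,1500); b=top(f,.003,.42,.64,-.42,-.12,1500)
cv2.imwrite("pics/w1.png",np.hstack([grid(a,.42,-.12,1500,.02),grid(b,.42,-.12,1500,.02)]))
```

```text
1.5 [ 0.52580102 -0.2885237   0.1268026 ] [-3.14113666e+00 -2.17894977e-04 -1.58499426e+00] [ 0.19450375 -0.18962309 -0.76251851]
```

View pics/w1.png

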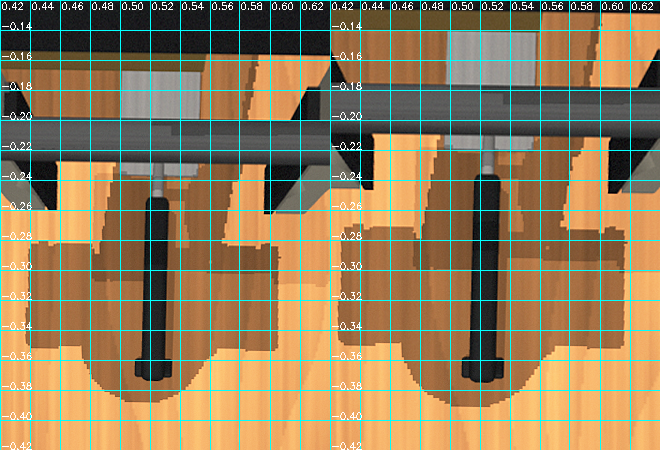

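>>> step_arm(rows=[[-0.0012, -0.0015, -0.02, 0, 0.0876], [-0.0012, -0.0015, -0.04, 0, 0.0876], [-0.0012, -0.0015, -0.06, 0, 0.0876], [-0.0012, -0.0015, -0.08, 0, 0.0876], [-0.0012, -0.0015, -0.095, 0, 0.0876], [-0.0012, -0.0015, -0.108, 0, 0.0876], [-0.0012, -0.0015, -0.116, 0, 0.0876], [-0.0012, -0.0015, -0.116, 0, 0.05], [-0.0012, -0.0015, -0.116, 0, 0.03], [-0.0012, -0.0015, -0.116, 0, 0.01], [-0.0012, -0.0015, -0.116, 0, 0.0], [-0.0012, -0.0015, -0.116, 0, 0.0], [-0.0012, -0.0015, -0.116, 0, 0.0], [-0.0012, -0.0015, -0.116, 0, 0.0], [-0.0012, -0.0015, -0.116, 0, 0.0], [-0.0012, -0.0015, -0.116, 0, 0.0]], newtons=45)

```text
t: 3.1
eef_pos: [0.5238, -0.2905, 0.0106]
ee_rot: [3.142, -0.0, -1.586]
force: [-0.4, 0.3, -0.8]
width: 0.0208
gripper_force: 0.0
```

>>> step_arm(rows=[[0, 0, 0, 0, 0], [0, 0, 0, 0, 0], [0, 0, 0, 0, 0], [0, 0, 0.005, 0, 0], [0, 0, 0.01, 0, 0], [0, 0, 0.02, 0, 0], [0, 0, 0.03, 0, 0], [0.015, 0.015, 0.03, 0.02, 0], [0.03, 0.035, 0.03, 0.04, 0], [0.05, 0.06, 0.03, 0.065, 0], [0.07, 0.085, 0.03, 0.065, 0], [0.09, 0.11, 0.03, 0.065, 0], [0.11, 0.13, 0.03, 0.065, 0], [0.125, 0.15, 0.03, 0.065, 0], [0.134, 0.16, 0.03, 0.065, 0], [0.138, 0.165, 0.03, 0.065, 0], [0.138, 0.165, 0.03, 0.065, 0], [0.138, 0.165, 0.03, 0.065, 0]])

```text
t: 4.9
eef_pos: [0.6611, -0.1262, 0.0406]
ee_rot: [3.141, 0.0, -1.521]
force: [0.5, -0.6, -0.3]
width: 0.016
gripper_force: 45.0
```

Run:
```python
from station import arm
import cv2,pickle
from h import *
F={n:arm.grab_frame(n) for n in("scene","side","wrist")}
pickle.dump(F,open("f2.pkl","wb")); s=arm.get_state(); print(s["t"],s["eef_pos"],s["ee_rot"],s["force"],s["width"],s["gripper_force"])
S=F["scene"]["color"][130:280,360:560]; 
a=cv2.resize(S,(800//2+0,300)); b=cv2.resize(F["side"]["color"][90:240,260:460],(400,300))
w=top(F["wrist"],.04,.56,.76,-.02,.13,2000)
w2=top(F["wrist"],.018,.56,.76,-.02,.13,2000)
cv2.imwrite("pics/w2.png",np.vstack([np.hstack([a,b]),np.hstack([grid(w,.56,.13,2000,.02),grid(w2,.56,.13,2000,.02)])]))
```

```text
5.05 [ 0.66116009 -0.12640188  0.0406857 ] [ 3.14135059e+00 -3.84533665e-06 -1.52188083e+00] [ 0.10066136  0.27822406 -1.81753272] 0.015657582248805965 44.994750022888184Traceback (most recent call last):
  File "<stdin>", line 10, in <module>
    return _nx.concatenate(arrs, 0, dtype=dtype, casting=casting)
           ~~~~~~~~~~~~~~~^^^^^^^^^^^^^^^^^^^^^^^^^^^^^^^^^^^^^^^
ValueError: all the input array dimensions except for the concatenation axis must match exactly, but along dimension 1, the array at index 0 has size 800 and the array at index 1 has size 798
```

Run:
```python
import cv2,pickle
from h import *
F=pickle.load(open("f2.pkl","rb"))
a=cv2.resize(F["scene"]["color"][130:280,360:560],(400,300)); b=cv2.resize(F["side"]["color"][90:240,260:460],(400,300))
w=[cv2.resize(grid(top(F["wrist"],z,.56,.76,-.02,.13,2000),.56,.13,2000,.02),(400,300)) for z in(.034,.025)]
cv2.imwrite("pics/w2.png",np.vstack([np.hstack([a,b]),np.hstack(w)]))
```

```text
(no output)
```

View pics/w2.png

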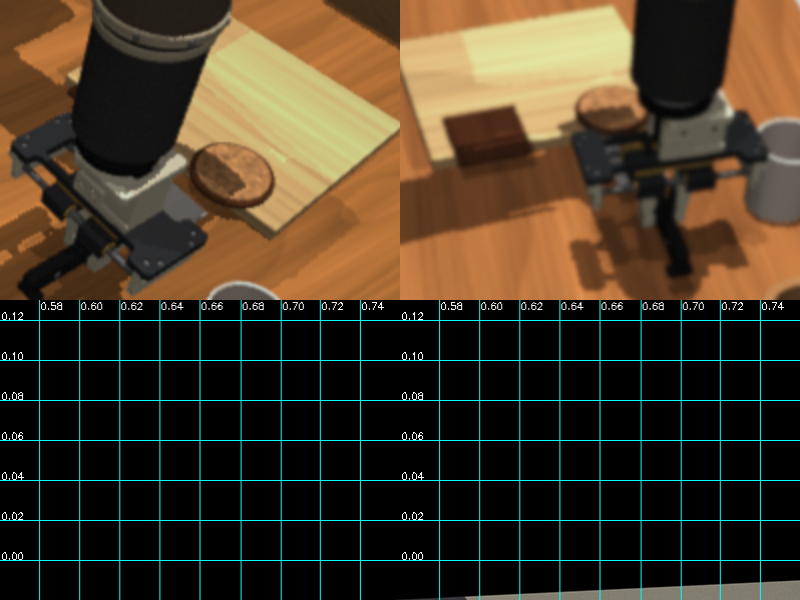

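>>> step_arm(rows=[[0.001, 0, -0.007, 0, 0], [0.002, 0, -0.014, 0, 0], [0.002, 0, -0.0205, 0, 0], [0.002, 0, -0.0205, 0, 0], [0.002, 0.006, -0.0205, 0, 0], [0.002, 0.012, -0.0205, 0, 0], [0.001, 0.018, -0.0205, 0, 0], [0.001, 0.024, -0.0205, 0, 0], [0.001, 0.03, -0.0205, 0, 0], [0, 0.036, -0.0205, 0, 0], [0, 0.041, -0.0205, 0, 0], [0, 0.041, -0.0205, 0, 0], [0, 0.041, -0.0205, 0, 0]])

```text
t: 6.35
eef_pos: [0.6618, -0.0844, 0.0201]
ee_rot: [-3.142, -0.0, -1.52]
force: [0.4, 0.1, -0.6]
width: 0.0157
gripper_force: 45.0
```

Run:
```python
from station import arm
import cv2,pickle
from h import *
F={n:arm.grab_frame(n) for n in("scene","side","wrist")}
pickle.dump(F,open("f3.pkl","wb")); s=arm.get_state(); print(s["t"],s["eef_pos"],s["ee_rot"],s["force"],s["width"],s["gripper_force"])
a=cv2.resize(F["scene"]["color"][150:270,400:560],(800,600),interpolation=cv2.INTER_CUBIC)
# predicted: mat top circle (blue), blade outline (red), board edge (green)
f=F["scene"];o=np.array([400,150])
g=s["eef_pos"];n=np.array([-.05,.9988]);t=np.array([.9988,.05])
bl=[(*(g[:2]+n*A+t*B),.012) for A,B in((.07,-.03),(.15,-.03),(.15,.03),(.07,.03))]
th=np.linspace(0,6.28,60);mc=[(.653+.048*np.cos(q),.098+.048*np.sin(q),.024) for q in th]
ed=[(.7337,.084,.018),(.536,.058,.018)]
for P,c in((bl,(0,0,255)),(mc,(255,0,0)),(ed,(0,255,0))):
    cv2.polylines(a,[np.int32((w2px(f,P)-o+.5)*5)],c[2]==255,c,1)
cv2.imwrite("pics/s3.png",a)
```

```text
6.5 [ 0.66173226 -0.08480555  0.0200002 ] [ 3.14148487e+00 -3.56366021e-05 -1.52115543e+00] [ 1.18549208 -0.57876444 -1.70866438] 0.015467956478051477 44.994975328445435
```

View pics/s3.png

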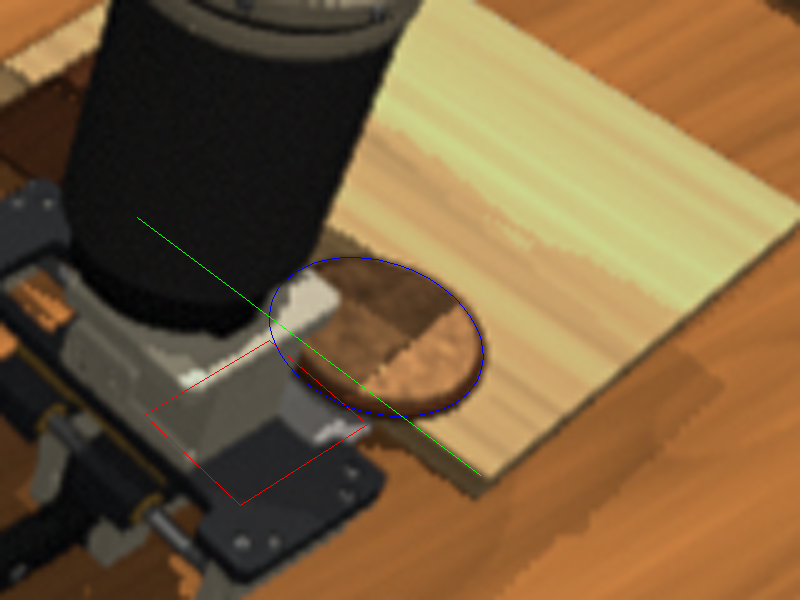

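>>> step_arm(rows=[[0, 0, 0.002, 0, 0], [0, 0, 0.004, 0, 0], [0, 0, 0.006, 0, 0], [0, 0.0001, 0.0102, 0, 0], [0, 0.0004, 0.0145, 0, 0], [0, 0.001, 0.0187, 0, 0], [0, 0.0018, 0.0228, 0, 0], [0, 0.0028, 0.027, 0, 0], [0, 0.004, 0.031, 0, 0], [0, 0.0054, 0.035, 0, 0], [0, 0.007, 0.0389, 0, 0], [0, 0.0088, 0.0428, 0, 0], [-0.001, 0.0109, 0.0465, 0, 0], [-0.001, 0.0131, 0.0501, 0, 0], [-0.001, 0.0155, 0.0536, 0, 0], [-0.001, 0.0181, 0.057, 0, 0], [-0.001, 0.0208, 0.0602, 0, 0], [-0.001, 0.0237, 0.0633, 0, 0], [-0.001, 0.0268, 0.0662, 0, 0], [-0.0015, 0.03, 0.0689, 0, 0]])

```text
t: 8.5
eef_pos: [0.6603, -0.0542, 0.0892]
ee_rot: [-3.142, -0.0, -1.521]
force: [0.3, -0.6, -2.1]
width: 0.0155
gripper_force: 45.0
```

Run:
```python
from station import arm
import cv2,pickle
from h import *
F={n:arm.grab_frame(n) for n in("scene","side")}
pickle.dump(F,open("f4.pkl","wb")); s=arm.get_state(); print(s["t"],s["eef_pos"],s["force"],s["width"])
a=cv2.resize(F["scene"]["color"][130:270,400:560],(457,400)); b=cv2.resize(F["side"]["color"][80:220,300:420],(343,400))
cv2.imwrite("pics/s4.png",np.hstack([a,b]))
# how cork/wood moved: predicted mat disc at 51deg
def disc(c,ang):
    t=np.array([.9988,.05,0]);n=np.array([-.05,.9988,0]);z=np.array([0,0,1.])
    P=c+.048*n; d=-np.cos(ang)*n+np.sin(ang)*z
    return [P+d*(.048+.048*np.cos(q))+t*.048*np.sin(q) for q in np.linspace(0,6.28,40)]
f=F["scene"];D=w2px(f,disc(np.array([.653,.098,.018]),np.radians(51)))
for p in (-10,0,): pass
im=f["color"].copy(); cv2.polylines(im,[np.int32(D)],True,(255,0,0),1)
g=cv2.cvtColor(im,cv2.COLOR_BGR2GRAY)
cv2.imwrite("pics/s4.png",np.hstack([cv2.resize(im[130:270,400:560],(457,400),interpolation=cv2.INTER_CUBIC),b]))
```

```text
8.6 [ 0.66053685 -0.05406155  0.08947508] [-0.30449536  0.49688872 -1.37887968] 0.015315361515301563
```

View pics/s4.png

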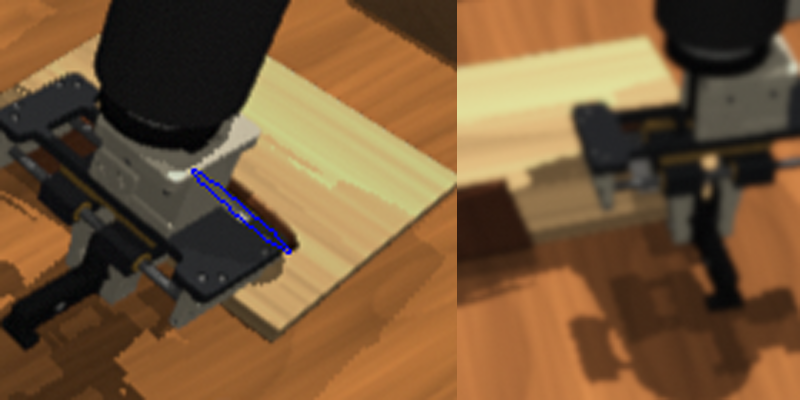

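The mat tilts as predicted, so I'll continue along the arc.

>>> step_arm(rows=[[0, 0.0034, 0.0026, 0, 0], [0, 0.0069, 0.005, 0, 0], [-0.0005, 0.0105, 0.0072, 0, 0], [-0.0007, 0.0142, 0.0093, 0, 0], [-0.0009, 0.0181, 0.0111, 0, 0], [-0.0011, 0.022, 0.0127, 0, 0], [-0.0013, 0.026, 0.0141, 0, 0], [-0.0015, 0.03, 0.0153, 0, 0], [-0.0017, 0.0342, 0.0163, 0, 0], [-0.0019, 0.0383, 0.0171, 0, 0], [-0.0021, 0.0425, 0.0177, 0, 0], [-0.0023, 0.0468, 0.018, 0, 0], [-0.0025, 0.051, 0.018, 0, 0], [-0.0027, 0.055, 0.018, 0, 0], [-0.003, 0.059, 0.0178, 0, 0], [-0.0032, 0.063, 0.0175, 0, 0], [-0.0034, 0.067, 0.017, 0, 0], [-0.0036, 0.071, 0.0165, 0, 0], [-0.0038, 0.075, 0.016, 0, 0], [-0.004, 0.079, 0.0155, 0, 0]])

```text
t: 10.6
eef_pos: [0.6563, 0.0248, 0.1044]
ee_rot: [3.142, 0.0, -1.521]
force: [0.3, -0.1, -0.8]
width: 0.0153
gripper_force: 45.0
```

>>> step_arm(rows=[[0, 0.004, 0, 0, 0], [0, 0.004, 0, 0, 0], [0, 0.004, 0, 0, 0], [0, -0.01, 0.01, 0, 0], [0, -0.025, 0.02, 0, 0], [0, -0.04, 0.02, 0, 0], [0, -0.06, 0.02, 0, 0], [0, -0.08, 0.02, 0, 0], [0, -0.1, 0.02, 0, 0], [0, -0.12, 0.02, 0, 0], [0, -0.14, 0.02, 0, 0], [0, -0.16, 0.02, 0, 0], [0, -0.18, 0.02, 0, 0], [0, -0.2, 0.02, 0, 0], [0, -0.22, 0.02, 0, 0], [0, -0.24, 0.02, 0, 0], [0, -0.24, 0.02, 0, 0]])

```text
t: 12.3
eef_pos: [0.6555, -0.2191, 0.1244]
ee_rot: [3.142, -0.0, -1.524]
force: [0.3, 0.6, -1.5]
width: 0.016
gripper_force: 45.0
```

Run:
```python
from station import arm
import cv2,pickle
from h import *
F={n:arm.grab_frame(n) for n in("scene","side","wrist")}
pickle.dump(F,open("f5.pkl","wb")); s=arm.get_state(); print(s["t"],s["eef_pos"],s["force"],s["width"])
for n in("scene","side"):
    # difference with first frame on the board; dark wood pixels at z=.027
    w=top(F[n],.026,.54,.74,.05,.32,1000);h=cv2.cvtColor(w,cv2.COLOR_BGR2HSV)
    m=(h[...,2]<95).astype(np.uint8); m=cv2.morphologyEx(m,cv2.MORPH_OPEN,np.ones((5,5)))
    k,_,st,ce=cv2.connectedComponentsWithStats(m)
    for i in range(1,k):
        if st[i,4]>200: print(n,st[i],.54+ce[i][0]/1000,.32-ce[i][1]/1000, cv2.mean(w,np.uint8(_==i)))
    print(n,"old place colour",w[320-98-(0):320-92,113-3:113+3].mean((0,1)),"new place",w[320-197:320-191,105:111].mean((0,1)))
```

```text
12.45 [ 0.65589824 -0.21626805  0.12447447] [-0.36384318  0.16947849 -0.35323909] 0.015367440535339075
scene [  63   69   93   97 6489] 0.6497374017568193 0.20407982740021574 (27.200493142240717, 49.27908768685468, 87.19155493912776, 0.0)
scene [  22  244  177   26 1886] 0.6649013785790032 0.06065535524920468 (39.380699893955466, 61.30540827147402, 77.96977730646873, 0.0)
scene old place colour [110.22222222 167.94444444 209.47222222] new place [29.75       53.22222222 94.02777778]
side [  59   76   88   91 4472] 0.6414445438282648 0.19935554561717353 (29.951923076923077, 49.483005366726296, 88.73524150268337, 0.0)
side [  65   77  134  193 4097] 0.7020329509397121 0.10556724432511597 (28.825482060043935, 33.85672443251159, 38.225530876250915, 0.0)
side old place colour [132.72222222 193.5        229.86111111] new place [31. 52. 95.]
```

The mat is flipped: a dark disc at (.648,.202). Now I'll lay the spatula down.

>>> step_arm(rows=[[-0.03, -0.015, -0.01, 0, 0], [-0.06, -0.03, -0.03, 0, 0], [-0.09, -0.045, -0.05, 0, 0], [-0.1, -0.05, -0.07, 0, 0], [-0.1, -0.05, -0.085, 0, 0], [-0.1, -0.05, -0.1, 0, 0], [-0.1, -0.05, -0.107, 0, 0], [-0.1, -0.05, -0.111, 0, 0], [-0.1, -0.05, -0.1135, 0, 0], [-0.1, -0.05, -0.1135, 0, 0], [-0.1, -0.05, -0.1135, 0, 0]])

```text
t: 13.55
eef_pos: [0.5567, -0.2655, 0.0115]
ee_rot: [-3.141, -0.0, -1.52]
force: [0.4, -0.4, -2.2]
width: 0.0156
gripper_force: 45.0
```

>>> step_arm(rows=[[0, 0, -0.0005, 0, 0], [0, 0, -0.0005, 0, 0.02], [0, 0, -0.0005, 0, 0.025], [0, 0, -0.0005, 0, 0.04], [0, 0, -0.0005, 0, 0.06], [0, 0, -0.0005, 0, 0.06], [0, 0, -0.0005, 0, 0.06], [0, 0, 0.01, 0, 0.06], [0, 0, 0.03, 0, 0.06], [0, 0, 0.06, 0, 0.06], [0, 0, 0.1, 0, 0.06], [0, 0, 0.14, 0, 0.06], [0, 0, 0.14, 0, 0.06], [0, 0, 0.14, 0, 0.06], [0, 0, 0.14, 0, 0.06]])

```text
t: 15.05
eef_pos: [0.5557, -0.2654, 0.1506]
ee_rot: [3.141, 0.0, -1.521]
force: [0.4, -0.3, -0.7]
width: 0.0601
gripper_force: 0.0
```

Run:
```python
from station import arm
from h import *
import pickle
F={n:arm.grab_frame(n) for n in("scene","side")}
O=pickle.load(open("f0.pkl","rb")); print(arm.get_state()["eef_pos"],arm.get_state()["width"])
for n in F:
    w=top(F[n],.003,.48,.65,-.27,-.07,2000); h=cv2.cvtColor(w,cv2.COLOR_BGR2HSV)
    m=((h[...,1]<60)&(h[...,2]>70)).astype(np.uint8); m=cv2.morphologyEx(m,cv2.MORPH_OPEN,np.ones((31,31)))
    (cx,cy),s,an=cv2.minAreaRect(cv2.findNonZero(m)); print(n,.48+cx/2000,-.07-cy/2000,np.array(s)/2000,an)
    # square mat and round mat: dark blobs
    for nm,G in(("now",F),("start",O)):
        w=top(G[n],.028,.40,.72,0,.28,1000); h=cv2.cvtColor(w,cv2.COLOR_BGR2HSV)
        m=((h[...,2]<100)&(h[...,1]>150)).astype(np.uint8); m=cv2.morphologyEx(m,cv2.MORPH_OPEN,np.ones((9,9)))
        k,_,st,ce=cv2.connectedComponentsWithStats(m)
        for i in range(1,k):
            if st[i,4]>1500: print(n,nm,st[i],.40+ce[i][0]/1000,.28-ce[i][1]/1000)
```

```text
[ 0.55555368 -0.26536615  0.14993627] 0.06003208178792249
scene 0.5316938972473144 -0.15485029602050782 [0.08135449 0.10479004] 87.20729064941406
scene now [ 204   31   92   95 7010] 0.6493439372325249 0.20195435092724684
scene now [   43   160   115   120 10608] 0.49769079939668176 0.05866628959276021
scene start [    0   159   158   121 13511] 0.4811768929020798 0.05313255865591002
scene start [ 196  214  106   66 5146] 0.6520761756704236 0.029313058686358362
side 0.5882128067016601 -0.14402000427246095 [0.08794279 0.15129259] 74.11795043945312
side now [  41  169   94  111 6513] 0.48175602640872106 0.06676539229233841
side start [    0   164   140   116 11105] 0.4806661864025214 0.052242683475911766
side start [ 175  223  105   57 3962] 0.6312900050479556 0.023349823321554775
```

>>> step_arm(rows=[[-0.02, 0, 0.02, 0, 0.06], [-0.05, 0, 0.04, 0, 0.06], [-0.08, -0.02, 0.06, 0, 0.06], [-0.1, -0.05, 0.08, 0, 0.06], [-0.1, -0.08, 0.1, 0, 0.06], [-0.1, -0.11, 0.1, 0, 0.06], [-0.1, -0.14, 0.1, 0, 0.06], [-0.1, -0.14, 0.1, 0, 0.06], [-0.1, -0.14, 0.1, 0, 0.06]])

```text
t: 16.05
eef_pos: [0.4556, -0.4058, 0.2494]
ee_rot: [3.139, 0.001, -1.522]
force: [0.5, 0.6, 0.1]
width: 0.06
gripper_force: 0.0
```

Run:
```python
from station import arm
from h import *
F={n:arm.grab_frame(n) for n in("scene","side","wrist")}
print(arm.get_state()["eef_pos"])
for n in F:
    w=top(F[n],.003,.50,.62,-.23,-.08,4000); h=cv2.cvtColor(w,cv2.COLOR_BGR2HSV)
    for T in(50,90):
        m=((h[...,1]<T)&(h[...,2]>90)).astype(np.uint8); m=cv2.morphologyEx(m,cv2.MORPH_OPEN,np.ones((81,81)))
        p=cv2.findNonZero(m)
        if p is None: print(n,"none"); continue
        (cx,cy),s,an=cv2.minAreaRect(p); print(n,.50+cx/4000,-.08-cy/4000,np.array(s)/4000,an)
```

```text
[ 0.45624146 -0.40479126  0.25054779]
scene 0.5543691482543945 -0.15354258728027342 [0.07936619 0.05894409] 87.29512786865234
scene 0.5541239166259766 -0.1532687530517578 [0.08136397 0.06090647] 87.29512786865234
side 0.5543749961853027 -0.163375 [0.05024999 0.06124999] 0.0
side 0.5551249961853028 -0.163875 [0.06374999 0.05224999] 90.0
wrist 0.5376249961853027 -0.17462498474121094 [0.02875    0.04174999] -0.0
wrist 0.537375 -0.17474998474121095 [0.04249999 0.02925   ] 90.0
```

```bash
python3 -c "
from station import arm
print(arm.job_done())"
```

```text
the job is handed in; nothing more can be done
None
```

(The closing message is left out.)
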